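Start the clamp knob of the still pot

ROBOT

A 6-joint arm with a two-finger parallel gripper is mounted at the origin on the work surface. World frame = base frame: x ahead of the robot, y to its left, z up, the work surface at z = 0. Lengths are in m, angles in rad, forces in N, time in s.
With the tool pointing down it reaches from about 0.4 to 0.825 m from the base axis. Payload 7 kg.
Tool frame: the origin (TCP) lies midway between the tips of the shut fingers; the grasp point (between the pads) lies hold_point_z behind it (hold_point_z is the distance from the TCP to the grasp point, in m); z points along the fingers, y is the line along which they close (so a half turn about z gives the same grasp; the last joint's range is limited). The gripper opens to 88 mm and grips with 3 to 60 N. Pads are 19 mm wide; open, the fingers measure 130 mm over their backs; the gripper's body (78 mm by 193 mm) begins 47 mm behind the grasp point.
Start: joints at [-1.039, 0.359, 0.012, 0, -1.224, -0.288], TCP at [0.163, -0.655, 0.227] pointing down, gripper open.
Joint ranges: [-3.07, 3.07], [-1.43, 2.12], [-1.02, 1.25], [-3.03, 1.67], [-3.05, -0], [-3.03, 3.03]. Speed limits (rad/s): [2.39, 2.39, 3.01, 3.14, 3.14, 3.14].

INTERFACE

Orientations are given as [roll, pitch, yaw] about the fixed x, y, z axes, in that order (R = Rz(yaw) Ry(pitch) Rx(roll)).
In Python, from station import * gives the robot as it stands.
- The arm moves only by the tool apply_moves, never from a script. Its argument "steps" is a list of rows, each an object with "translation": the shift along the world's x, y, z scaled (see below), a list of three; "rotation": the turn, a rotation vector about the world's x, y, z scaled (see below), a list of three. A call has exactly 10 rows; each row is the pose to reach, as a shift and turn from the pose commanded when the call began; what a row does not reach only later rows make up. The controller multiplies each number of a shift by 250 mm and each number of a turn by 30 degrees. A row lasts 1/12 s, in which the tool goes at most 41.7 mm and 7.16 degrees, less where a joint would pass 70% of its speed; a pose out of reach is approached as far as the arm can. A call with a number of a shift or a turn outside -1 to 1 is refused whole. A call with a gripper value outside its range is refused whole. "jaw" is the closure, from -1 (fully open) to 1 (shut), so that 0 is half open, set as the call begins (left out, the last holds). The fingers move at their own pace and stop on an object; "newtons" is the grip in N (left out, the last holds). Time passes only in rows, so rows that repeat a pose let the fingers close, or fill a call up. It gives the time, the measured TCP pose, the force, the opening and the grip force at its end, in the units of the state.
- get_state(): the state, without advancing time (a new reading comes with each control period).
- grab_frame(name): name is "side" or "top" or "wrist"; returns the picture (384x512x3 uint8, blue, green, red); there is no depth.
- camera_model(name): a dict with "fx", "fy", "cx", "cy" (pixels), "xyz" and "rotation" of the camera in the world. Camera axes: x right, y down, z forward; pixel columns grow to the right and rows downward; lengths in m; the calibration is good to about 2 mm. The wrist camera is an equidistant fisheye: a pixel r from the principal point sees the ray r / f radians off the axis. A picture is of the moment at which its call begins: read the wrist's pose just before it. camera_model takes no time and is no camera call; for the wrist camera it gives the pose at the moment of the call.
- job_done(): hands the job in; it is judged then, once.
The state is a dict: "t": time; "q": joint angles; "qd": joint speeds; "joint_efforts": joint torques, N m; "eef_pos": TCP position; "ee_rot": TCP orientation; "force": force on the tool from outside, world axes, zero at the start; "moment": the same for the moment, N m; "width": finger opening in m; "gripper_force": force on a finger pad.
Only numpy, scipy, OpenCV 4.12 (cv2) and the standard library are available. Lean on these libraries where they do the work, as an engineer would, in place of code of your own. Each camera call takes 0.05 s, during which the arm holds its last target. There are 200 camera calls.

TASK

The wide, low copper pot has not been clamped shut: its black wing knob sits crossed on the stud. Turn that knob backwards (anticlockwise from above) until the thread clicks and the brass stud pops up through it, then forwards (clockwise) until its wings lie in line with the steel bridge bar that carries it, and let go. Leave the tall copper can and its knob, the bottle, the jar and the beaker alone.

Things in the scene. Friction and masses are not known exactly. Their poses are not given: they have to be found in the camera images.
- pot: Wide, low copper pot, 156 mm across and 76 mm high, screwed to the bench. A steel bridge bar (208 mm long, 30 mm wide, top 97 mm above the bench) runs over the lid along the pot's x axis, on two posts 92 mm either side of the middle; in its middle a round steel housing of 64 mm across ends 113 mm above the bench and carries the wing knob. Origin: centre of the pot's underside, on the bench. It may stand left or right.
- pot_wing (a point): Point on the (vertical) axis of the pot's black wing knob, at the height to grip, 144 mm above the bench. The wing is an upright bar 48 mm long (this point's x axis, a half turn is the same), 14 mm thick (y axis) and 30 mm high, from 121 to 151 mm above the bench; below it is the knob's round metal disc of 48 mm across, whose top is 121 mm above the bench. The knob only turns; it does not rise or sink.
- pot_knob (a joint): Turn of the pot's wing knob in rad, growing forwards (clockwise from above). Starts between 0 and 0.3. At 0.80 the wing lies in line with the bridge bar; it stops at 0.85. Backwards it clicks at about -0.45 (so the wing then stands about 72 degrees anticlockwise of the bar) and stops at -0.65; turning back as far as that stop does no harm. Before the click it jams at about 0.42 when turned forwards. Turning it takes about 0.1 Nm and it stays where it is left.
- stud (a joint): Height in m to which the brass stud (8 mm thick, seen end-on in the middle of the wing's top) has risen: 0 = not caught, its end flush with the wing's top; about 0.0075 = sprung up after the click, standing 7.5 mm proud. A spring lifts it by itself as soon as the knob is far enough back, and it stays up.
- can: Tall, narrow copper can, 94 mm across and 116 mm high, screwed to the bench, with a bridge bar and wing knob of the same make (wing top 191 mm, its raised stud's end 199 mm above the bench) that is already closed: leave alone. Origin: centre of its underside, on the bench; the bridge bar (148 mm long) runs along its x axis.
- can_knob (a joint): Turn of the can's wing knob in rad; starts at 0 (wing in line with its bar) and must stay there.
- bottle: Bystander: amber glass bottle, 56 mm across, 110 mm high, standing loose. Origin: centre of its underside.
- jar: Bystander: low amber glass jar with black lid, 60 mm across, 60 mm high, standing loose. Origin: centre of its underside.
- beaker: Bystander: glass beaker, 64 mm across, 80 mm high, standing loose. Origin: centre of its underside.
Not all that is in view belongs to the job. What is shaped like the pot but turquoise or white is not meant.

How it is judged:
By the outcome, as a careful person would: the job done as asked, in the order asked, and still so for the second after the job is handed in, with the robot touching nothing.
It also fails if it takes over 45 s, if anything falls off the work surface, if the arm or the gripper's body presses on something with over 40 N, if the wrist force passes 120 N, or if a joint passes its speed limit or range.

## Working session

There is one attempt and no reset: what is moved stays moved. The work goes in short steps, Python scripts to look and compute and a tool call to move; the robot and the scene stay as the last step left them, time stands still between calls to the robot, and variables do not carry over. Pictures are saved under pics/ and viewed, at most 10 in all, crops included, and the job is handed in when it is done.

Besides the shell and the picture viewer there is one more tool, called after "Emit:" as name(argument=value, ...) on one line, values as JSON. apply_moves: Moves the arm, as the interface text tells. Shifts and turns lie within -1 to 1; 1 stands for 250 mm of shift or 30 degrees of turn. Its arguments: {"type":"object","properties":{"steps":{"type":"array"},"jaw":{"type":"number"},"newtons":{"type":"number"}},"required":["steps"]}

```bash
mkdir -p pics; python3 - <<'E'
from station import *
import cv2,numpy as np
s=get_state();print({k:np.round(v,3).tolist() for k,v in s.items()})
try: print(hold_point_z)
except Exception as e: print(e)
for n in("top","side"):
    im=grab_frame(n);cv2.imwrite(f"pics/{n}0.png",im)
    c=camera_model(n);print(n,{k:np.round(v,4).tolist() for k,v in c.items()})
E
```

```text
{'t': 0.0, 'q': [-1.039, 0.359, 0.011, -0.0, -1.224, -0.288], 'qd': [-0.002, 0.0, 0.001, -0.001, 0.0, 0.001], 'joint_efforts': [0.001, -58.272, 29.306, 6.997, 0.007, -0.0], 'eef_pos': [0.163, -0.655, 0.226], 'ee_rot': [3.14, -0.0, -2.898], 'force': [0.701, -0.467, -0.576], 'moment': [-0.021, 0.034, 0.004], 'gripper_force': 0.0, 'width': 0.088}
0.0188
top {'fx': 404.8921, 'fy': 404.8921, 'cx': 254.1834, 'cy': 191.5958, 'xyz': [0.4041, 0.0684, 1.2378], 'rotation': [-2.996, -0.0185, -1.5463]}
side {'fx': 389.6387, 'fy': 389.6387, 'cx': 254.5407, 'cy': 198.9713, 'xyz': [0.1528, 0.8328, 0.6083], 'rotation': [-2.1023, -0.0101, -2.679]}
```

View pics/top0.png

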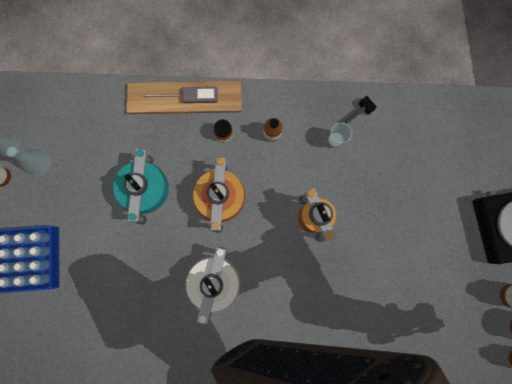

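View pics/side0.png

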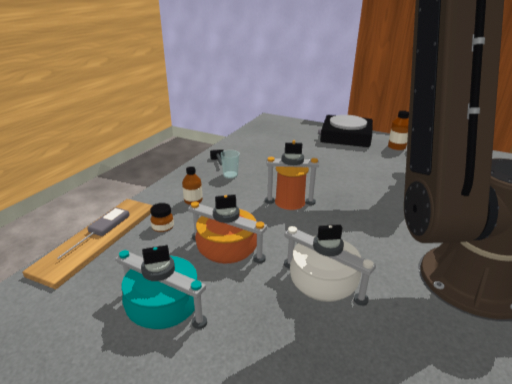

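The top view shows the copper pot at about (219,194) px, with its bar from (221,161) to (216,228). The can is at (318,214), turquoise and white decoys are at (140,187) and (212,285), and jar, bottle and beaker are further out. Next I'll enlarge the pot.

```bash
cat > h.py <<'E'
from station import *
import cv2,numpy as np
from scipy.spatial.transform import Rotation as R
def ray(n,px,z):
    c=camera_model(n);M=R.from_euler('xyz',c['rotation']).as_matrix()
    d=M@np.array([(px[0]-c['cx'])/c['fx'],(px[1]-c['cy'])/c['fy'],1]);o=np.array(c['xyz'])
    return o+d*(z-o[2])/d[2]
def proj(n,p):
    c=camera_model(n);M=R.from_euler('xyz',c['rotation']).as_matrix()
    v=M.T@(np.array(p)-c['xyz']);return np.array([c['fx']*v[0]/v[2]+c['cx'],c['fy']*v[1]/v[2]+c['cy']])
E
python3 - <<'E'
from h import *
a=cv2.imread('pics/top0.png')[150:240,180:260]
b=cv2.imread('pics/side0.png')[185:270,180:280]
a=cv2.resize(a,None,fx=6,fy=6,interpolation=cv2.INTER_CUBIC)
cv2.imwrite('pics/topc.png',a)
for p,z in(((219,190.5),.151),((221,161),.097),((216,228),.097),((318,214),.19)):print(ray('top',p,z).round(4))
E
```

```text
[0.5643 0.1476 0.151 ]
[0.6581 0.149  0.097 ]
[0.4657 0.156  0.097 ]
[ 0.5038 -0.1147  0.19  ]
```

View pics/topc.png

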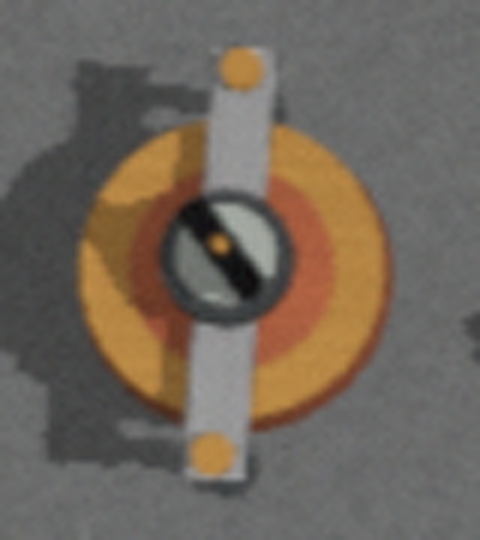

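```bash
python3 - <<'E'
from h import *
f=lambda u,v:(180+(u+.5)/6-.5,150+(v+.5)/6-.5)
A=ray('top',f(242,69),.1);B=ray('top',f(212,454),.1);C=ray('top',f(220,244),.151)
w1=ray('top',f(191,208),.151);w2=ray('top',f(251,292),.151)
print(A,B,(A+B)/2,np.linalg.norm(A-B),C,(w1+w2)/2,np.linalg.norm(w1-w2))
ang=lambda d:np.degrees(np.arctan2(d[1],d[0]))
print('bar',ang(A-B),'wing',ang(w1-w2)); print('side proj stud',proj('side',C))
b=cv2.imread('pics/side0.png')[180:265,180:280]
cv2.imwrite('pics/sidec.png',cv2.resize(b,None,fx=6,fy=6,interpolation=cv2.INTER_CUBIC))
E
```

```text
[0.65711496 0.15190086 0.1       ] [0.47311812 0.15912658 0.1       ] [0.56511654 0.15551372 0.1       ] 0.18413866253840247 [0.56476211 0.15510776 0.151     ] [0.56208014 0.15458558 0.151     ] 0.0471573553924851
bar -2.248899605410683 wing 37.17616149665824
side proj stud [224.2950623  195.99339118]
```

View pics/sidec.png

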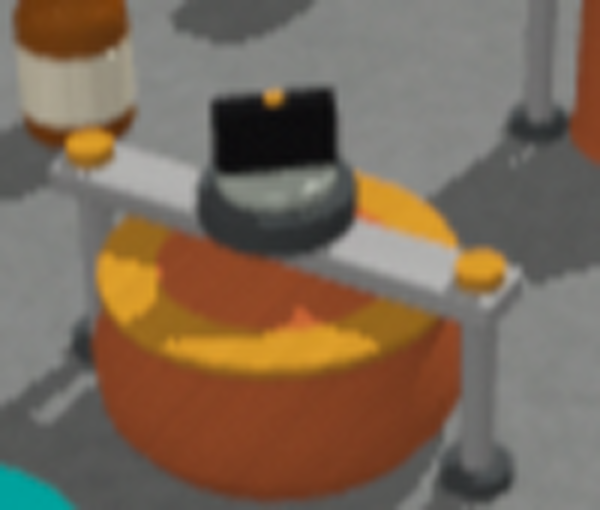

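Emit:
apply_moves(steps=[{"translation": [0.05,0.1,0.08],"rotation": [0,0,0.08]},{"translation": [0.1,0.2,0.16],"rotation": [0,0,0.16]},{"translation": [0.15,0.3,0.24],"rotation": [0,0,0.24]},{"translation": [0.2,0.4,0.3],"rotation": [0,0,0.32]},{"translation": [0.25,0.5,0.3],"rotation": [0,0,0.4]},{"translation": [0.3,0.6,0.3],"rotation": [0,0,0.48]},{"translation": [0.35,0.7,0.3],"rotation": [0,0,0.56]},{"translation": [0.4,0.8,0.3],"rotation": [0,0,0.64]},{"translation": [0.45,0.9,0.3],"rotation": [0,0,0.72]},{"translation": [0.5,1.0,0.3],"rotation": [0,0,0.77]}], jaw=-1)

```text
t: 0.93
eef_pos: [0.2881, -0.4036, 0.3013]
ee_rot: [3.141, 0.0, -2.493]
force: [0.4, -0.1, 1.0]
width: 0.0877
gripper_force: 0.0
```

Emit:
apply_moves(steps=[{"translation": [0.05,0.1,0],"rotation": [0,0,0]},{"translation": [0.1,0.2,0],"rotation": [0,0,0]},{"translation": [0.15,0.3,0],"rotation": [0,0,0]},{"translation": [0.2,0.4,0],"rotation": [0,0,0]},{"translation": [0.25,0.5,0],"rotation": [0,0,0]},{"translation": [0.3,0.6,0],"rotation": [0,0,0]},{"translation": [0.35,0.7,0],"rotation": [0,0,0]},{"translation": [0.4,0.8,0],"rotation": [0,0,0]},{"translation": [0.45,0.9,0],"rotation": [0,0,0]},{"translation": [0.5,1.0,0],"rotation": [0,0,0]}])

```text
t: 1.77
eef_pos: [0.413, -0.1536, 0.3015]
ee_rot: [3.141, 0.0, -2.495]
force: [1.4, -0.2, 0.1]
width: 0.0875
gripper_force: 0.0
```

Emit:
apply_moves(steps=[{"translation": [0.06,0.12,0],"rotation": [0,0,0]},{"translation": [0.12,0.24,0],"rotation": [0,0,0]},{"translation": [0.18,0.36,0],"rotation": [0,0,0]},{"translation": [0.24,0.48,0],"rotation": [0,0,0]},{"translation": [0.3,0.6,0],"rotation": [0,0,0]},{"translation": [0.36,0.72,0],"rotation": [0,0,0]},{"translation": [0.42,0.84,0],"rotation": [0,0,0]},{"translation": [0.48,0.93,0],"rotation": [0,0,0]},{"translation": [0.5,1.0,0],"rotation": [0,0,0]},{"translation": [0.5,1.0,0],"rotation": [0,0,0]}])

```text
t: 2.6
eef_pos: [0.5387, 0.0977, 0.3002]
ee_rot: [3.141, -0.002, -2.493]
force: [0.9, -1.3, 0.0]
width: 0.0875
gripper_force: 0.0
```

Emit:
apply_moves(steps=[{"translation": [0.04,0.08,-0.05],"rotation": [0,0,0]},{"translation": [0.08,0.16,-0.1],"rotation": [0,0,0]},{"translation": [0.105,0.23,-0.15],"rotation": [0,0,0]},{"translation": [0.105,0.23,-0.2],"rotation": [0,0,0]},{"translation": [0.105,0.23,-0.26],"rotation": [0,0,0]},{"translation": [0.105,0.23,-0.32],"rotation": [0,0,0]},{"translation": [0.105,0.23,-0.37],"rotation": [0,0,0]},{"translation": [0.105,0.23,-0.4],"rotation": [0,0,0]},{"translation": [0.105,0.23,-0.4],"rotation": [0,0,0]},{"translation": [0.105,0.23,-0.4],"rotation": [0,0,0]}])

```text
t: 3.43
eef_pos: [0.5641, 0.1523, 0.2015]
ee_rot: [-3.141, -0.001, -2.495]
force: [0.5, 0.1, 0.8]
width: 0.0877
gripper_force: 0.0
```

```bash
python3 - <<'E'
from h import *
s=get_state();print(s['t'],s['eef_pos'],s['ee_rot'],s['q'])
c=camera_model('wrist');im=grab_frame('wrist');print(c);np.save('c1.npy',c,allow_pickle=True)
cv2.imwrite('pics/w1.png',cv2.resize(im,(800,600),interpolation=cv2.INTER_CUBIC))
E
```

```text
3.4333 [0.56410081 0.15225968 0.20148041] [-3.14140265e+00 -7.69655883e-04 -2.49462982e+00] [ 5.98252650e-01  2.28809613e-01 -2.29815078e-01  2.53348012e-04
 -1.11293114e+00 -1.52219815e+00]
{'fx': 297.3186396354542, 'fy': 297.3186396354542, 'cx': 250.43409890713653, 'cy': 186.55046117004457, 'xyz': array([0.5043084 , 0.10842698, 0.35983985]), 'rotation': array([2.86245510e+00, 5.57950236e-04, 2.21840169e+00])}
```

View pics/w1.png

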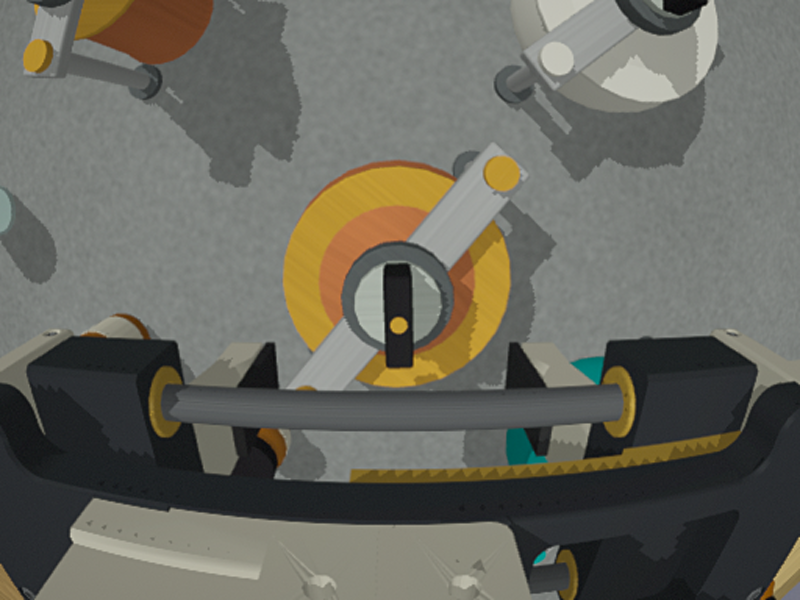

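The wrist view shows the wing between the open fingers, its stud at about (398.5,325) in the 800x600 picture and its edges nearly vertical. Next I'll compute the centre and the yaw.

```bash
cat >> h.py <<'E'
def wray(px,z,c,s=1.5625):
    u=((px[0]+.5)/s-.5-c['cx'])/c['fx'];v=((px[1]+.5)/s-.5-c['cy'])/c['fy'];r=np.hypot(u,v)+1e-12
    d=R.from_euler('xyz',c['rotation']).as_matrix()@np.array([np.sin(r)*u/r,np.sin(r)*v/r,np.cos(r)]);o=np.array(c['xyz'])
    return o+d*(z-o[2])/d[2]
E
python3 - <<'E'
from h import *
c=np.load('c1.npy',allow_pickle=True).item()
ang=lambda d:np.degrees(np.arctan2(d[1],d[0]))
print('stud',wray((398.5,325),.151,c))
for a,b in(((385.5,290),(385,366)),((410.5,290),(412,366))):
  p,q=wray(a,.151,c),wray(b,.151,c);print(p,q,ang(q-p))
p,q=wray((502,174),.1,c),wray((305,391),.1,c);print('bar',p,q,ang(q-p),np.linalg.norm(q-p))
E
```

```text
stud [0.56330899 0.15705823 0.151     ]
[0.55314774 0.14166044 0.151     ] [0.58454003 0.16488765 0.151     ] 36.49780713400362
[0.54609766 0.15097685 0.151     ] [0.57649693 0.17555356 0.151     ] 38.95429115230273
bar [0.47116236 0.16121275 0.1       ] [0.64967416 0.14892071 0.1       ] -3.9390782175940076 0.17893451110159095
```

Emit:
apply_moves(steps=[{"translation": [0,0.008,-0.05],"rotation": [0,0,0]},{"translation": [0,0.016,-0.1],"rotation": [0,0,0]},{"translation": [0,0.016,-0.15],"rotation": [0,0,0]},{"translation": [0,0.016,-0.2],"rotation": [0,0,0]},{"translation": [0,0.016,-0.24],"rotation": [0,0,0]},{"translation": [0,0.016,-0.27],"rotation": [0,0,0]},{"translation": [0,0.016,-0.29],"rotation": [0,0,0]},{"translation": [0,0.016,-0.3],"rotation": [0,0,0]},{"translation": [0,0.016,-0.3],"rotation": [0,0,0]},{"translation": [0,0.016,-0.3],"rotation": [0,0,0]}])

```text
t: 4.32
eef_pos: [0.5645, 0.1566, 0.127]
ee_rot: [-3.141, 0.001, -2.495]
force: [0.3, -0.0, -0.4]
width: 0.0876
gripper_force: 0.0
```

Emit:
apply_moves(steps=[{"translation": [0,0,0],"rotation": [0,0,0]},{"translation": [0,0,0],"rotation": [0,0,0]},{"translation": [0,0,0],"rotation": [0,0,0]},{"translation": [0,0,0],"rotation": [0,0,0]},{"translation": [0,0,0],"rotation": [0,0,0]},{"translation": [0,0,0],"rotation": [0,0,0]},{"translation": [0,0,0],"rotation": [0,0,0]},{"translation": [0,0,0],"rotation": [0,0,0]},{"translation": [0,0,0],"rotation": [0,0,0]},{"translation": [0,0,0],"rotation": [0,0,0]}], jaw=1, newtons=20)

```text
t: 5.15
eef_pos: [0.5642, 0.1565, 0.1265]
ee_rot: [-3.142, -0.0, -2.495]
force: [-0.1, -0.1, -0.1]
width: 0.0267
gripper_force: 0.0
```

Emit:
apply_moves(steps=[{"translation": [0,0,0],"rotation": [0,0,0]},{"translation": [0,0,0],"rotation": [0,0,0]},{"translation": [0,0,0],"rotation": [0,0,0]},{"translation": [0,0,0],"rotation": [0,0,0]},{"translation": [0,0,0],"rotation": [0,0,0]},{"translation": [0,0,0],"rotation": [0,0,0]},{"translation": [0,0,0],"rotation": [0,0,0]},{"translation": [0,0,0],"rotation": [0,0,0]},{"translation": [0,0,0],"rotation": [0,0,0]},{"translation": [0,0,0],"rotation": [0,0,0]}])

```text
t: 5.98
eef_pos: [0.5642, 0.1564, 0.1266]
ee_rot: [-3.141, -0.0, -2.495]
force: [1.4, -1.3, -0.8]
width: 0.014
gripper_force: 19.9
```

Emit:
apply_moves(steps=[{"translation": [0,0,0],"rotation": [0,0,0.08]},{"translation": [0,0,0],"rotation": [0,0,0.16]},{"translation": [0,0,0],"rotation": [0,0,0.24]},{"translation": [0,0,0],"rotation": [0,0,0.32]},{"translation": [0,0,0],"rotation": [0,0,0.4]},{"translation": [0,0,0],"rotation": [0,0,0.48]},{"translation": [0,0,0],"rotation": [0,0,0.56]},{"translation": [0,0,0],"rotation": [0,0,0.64]},{"translation": [0,0,0],"rotation": [0,0,0.68]},{"translation": [0,0,0],"rotation": [0,0,0.7]}])

```text
t: 6.82
eef_pos: [0.564, 0.1565, 0.1265]
ee_rot: [3.141, -0.0, -2.128]
force: [-0.9, -0.5, 0.6]
width: 0.0138
gripper_force: 20.0
```

```bash
python3 - <<'E'
from h import *
s=get_state();print(s['t'],s['ee_rot'],s['force'],s['moment'],s['q'],s['width'])
E
```

```text
6.8167 [ 3.14130695e+00 -1.31167724e-04 -2.12753539e+00] [-0.89670179 -0.52320959  0.59493613] [-0.28192985  0.23846474 -0.09575261] [ 6.04404781e-01  2.96700624e-01 -3.23641172e-01 -2.57819582e-04
 -9.50688653e-01 -1.16099401e+00] 0.013774353861645777
```

Turning with a moment of about 0.1 Nm, as expected. I'll carry on backwards.

Emit:
apply_moves(steps=[{"translation": [0,0,0],"rotation": [0,0,0.08]},{"translation": [0,0,0],"rotation": [0,0,0.16]},{"translation": [0,0,0],"rotation": [0,0,0.24]},{"translation": [0,0,0],"rotation": [0,0,0.32]},{"translation": [0,0,0],"rotation": [0,0,0.4]},{"translation": [0,0,0],"rotation": [0,0,0.48]},{"translation": [0,0,0],"rotation": [0,0,0.54]},{"translation": [0,0,0],"rotation": [0,0,0.6]},{"translation": [0,0,0],"rotation": [0,0,0.6]},{"translation": [0,0,0],"rotation": [0,0,0.6]}])

```text
t: 7.65
eef_pos: [0.5638, 0.1566, 0.1265]
ee_rot: [3.141, -0.0, -1.815]
force: [-3.1, 0.7, 1.9]
width: 0.0139
gripper_force: 19.9
```

```bash
python3 - <<'E'
from h import *
s=get_state();print(s['t'],s['ee_rot'],s['moment'],s['width'],np.degrees(s['ee_rot'][2])+180)
c=camera_model('wrist');im=grab_frame('wrist');np.save('c2.npy',c,allow_pickle=True)
S=grab_frame('side')[175:245,190:260]
a=cv2.resize(im[120:250,170:340],None,fx=3,fy=3,interpolation=cv2.INTER_CUBIC)
b=cv2.resize(S,(390,390),interpolation=cv2.INTER_CUBIC)
a=cv2.resize(a,(410,390*410//510)); o=np.zeros((390,800,3),np.uint8);o[:a.shape[0],:410]=a;o[:,410:]=b
cv2.imwrite('pics/w2.png',o)
E
```

```text
7.65 [ 3.14098570e+00 -1.01210344e-04 -1.81525889e+00] [0.11535813 1.02814674 0.07805398] 0.013921538858278282 75.99332688335512
```

View pics/w2.png

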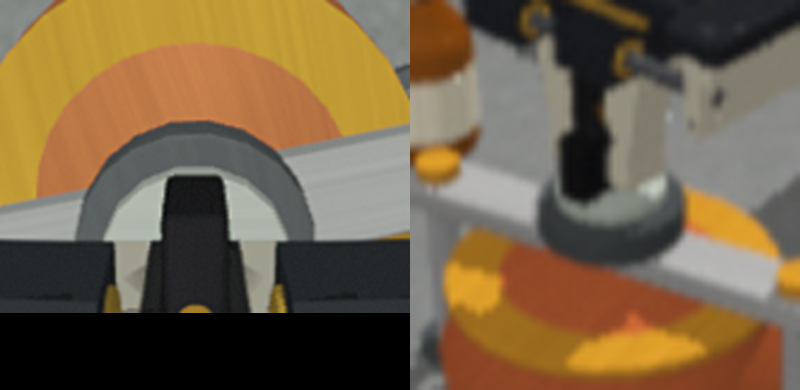

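The wing now stands about 78° anticlockwise of the bar. The stud's tip shows at the bottom edge of the wrist crop, with an orange hint at (598,110) in the side crop. I'll turn a few degrees further for margin, which is harmless, then check the stud's height.

Emit:
apply_moves(steps=[{"translation": [0,0,0],"rotation": [0,0,0.03]},{"translation": [0,0,0],"rotation": [0,0,0.06]},{"translation": [0,0,0],"rotation": [0,0,0.09]},{"translation": [0,0,0],"rotation": [0,0,0.1]},{"translation": [0,0,0],"rotation": [0,0,0.1]},{"translation": [0,0,0],"rotation": [0,0,0.1]},{"translation": [0,0,0],"rotation": [0,0,0.1]},{"translation": [0,0,0],"rotation": [0,0,0.1]},{"translation": [0,0,0],"rotation": [0,0,0.1]},{"translation": [0,0,0],"rotation": [0,0,0.1]}])

```text
t: 8.58
eef_pos: [0.5638, 0.1566, 0.1265]
ee_rot: [3.141, -0.0, -1.761]
force: [-5.5, 1.9, 2.2]
width: 0.0138
gripper_force: 19.9
```

```bash
python3 - <<'E'
from h import *
s=get_state();print(s['t'],s['moment'],s['width'],np.degrees(s['ee_rot'][2])+180,s['force'])
c=camera_model('wrist');im=grab_frame('wrist');np.save('c2.npy',c,allow_pickle=True)
x0,y0=200,200
cv2.imwrite('pics/w3.png',cv2.resize(im[200:290,200:300],None,fx=6,fy=6,interpolation=cv2.INTER_CUBIC))
M=R.from_euler('xyz',c['rotation']).as_matrix()
for z in(.151,.1585):
  v=M.T@(np.array([.564,.1564,z])-c['xyz']);th=np.arctan2(np.hypot(v[0],v[1]),v[2]);k=c['fx']*th/np.hypot(v[0],v[1])
  p=np.array([c['cx']+k*v[0],c['cy']+k*v[1]]);print(z,p,(p-200+.5)*6-.5)
E
```

```text
8.5833 [ 0.60953465  2.01144581 -0.00773637] 0.013795556850998847 79.10544264199403 [-5.45548905  1.87918468  2.1835309 ]
0.151 [248.96671169 252.81494047] [296.30027017 319.38964281]
0.1585 [248.90859947 260.16388732] [295.95159682 363.48332389]
```

View pics/w3.png

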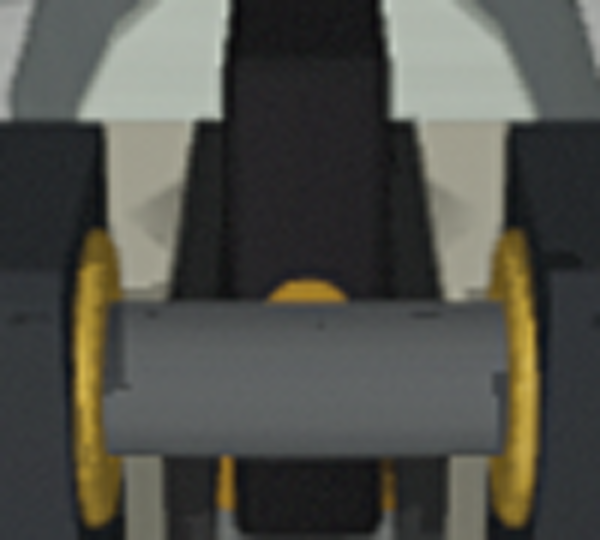

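The rod hides most of the stud here, with only its arc visible at (305,290). I'll check its height in the side camera against the first picture.

```bash
python3 - <<'E'
from h import *
a=cv2.imread('pics/side0.png');b=grab_frame('side')
print(proj('side',[.564,.156,.151]),proj('side',[.564,.156,.1585]))
for im in(a,b):
  h=cv2.cvtColor(im,cv2.COLOR_BGR2HSV)[186:202,219:231].astype(int)
  m=(h[...,0]>5)&(h[...,0]<30)&(h[...,1]>120)&(h[...,2]>60)
  print('\n'.join(str(186+i)+' '+''.join('#' if x else '.' for x in r) for i,r in enumerate(m)))
E
```

```text
[224.38382751 196.23787452] [224.28997809 193.45200827]
186 ............
187 ............
188 ............
189 ............
190 ............
191 ............
192 ............
193 ............
194 ............
195 ......##....
196 .....####...
197 .....###....
198 ............
199 ............
200 ............
201 ............
186 .........##.
187 .........##.
188 ..........##
189 ............
190 ............
191 ............
192 ............
193 .....#......
194 .....#......
195 .....#......
196 .....#......
197 ............
198 ............
199 ............
200 ............
201 ............
```

The orange column at rows 193–196, against 195–197 before, shows the stud has risen. Now forwards about 81°.

Emit:
apply_moves(steps=[{"translation": [0,0,0],"rotation": [0,0,-0.09]},{"translation": [0,0,0],"rotation": [0,0,-0.18]},{"translation": [0,0,0],"rotation": [0,0,-0.27]},{"translation": [0,0,0],"rotation": [0,0,-0.36]},{"translation": [0,0,0],"rotation": [0,0,-0.45]},{"translation": [0,0,0],"rotation": [0,0,-0.54]},{"translation": [0,0,0],"rotation": [0,0,-0.63]},{"translation": [0,0,0],"rotation": [0,0,-0.72]},{"translation": [0,0,0],"rotation": [0,0,-0.81]},{"translation": [0,0,0],"rotation": [0,0,-0.9]}])

```text
t: 9.52
eef_pos: [0.5641, 0.1564, 0.1265]
ee_rot: [3.142, -0.0, -2.234]
force: [-4.1, 0.1, 1.8]
width: 0.0136
gripper_force: 19.9
```

Emit:
apply_moves(steps=[{"translation": [0,0,0],"rotation": [0,0,-0.09]},{"translation": [0,0,0],"rotation": [0,0,-0.18]},{"translation": [0,0,0],"rotation": [0,0,-0.27]},{"translation": [0,0,0],"rotation": [0,0,-0.36]},{"translation": [0,0,0],"rotation": [0,0,-0.45]},{"translation": [0,0,0],"rotation": [0,0,-0.54]},{"translation": [0,0,0],"rotation": [0,0,-0.63]},{"translation": [0,0,0],"rotation": [0,0,-0.72]},{"translation": [0,0,0],"rotation": [0,0,-0.81]},{"translation": [0,0,0],"rotation": [0,0,-0.9]}])

```text
t: 10.35
eef_pos: [0.5643, 0.1562, 0.1265]
ee_rot: [-3.141, -0.0, -2.706]
force: [-1.1, -0.4, 0.6]
width: 0.0136
gripper_force: 19.9
```

```bash
python3 - <<'E'
from h import *
s=get_state();print(s['t'],s['moment'],s['width'],np.degrees(s['ee_rot'][2]),s['force'],s['q'])
E
```

```text
10.35 [-0.3034216   0.7649546   0.02303662] 0.013588138908608084 -155.01412387313258 [-1.10901703 -0.37685642  0.61346153] [ 6.04056728e-01  2.96952238e-01 -3.23674902e-01  5.51972524e-04
 -9.50307782e-01 -1.73908820e+00]
```

Emit:
apply_moves(steps=[{"translation": [0,0,0],"rotation": [0,0,-0.1]},{"translation": [0,0,0],"rotation": [0,0,-0.2]},{"translation": [0,0,0],"rotation": [0,0,-0.3]},{"translation": [0,0,0],"rotation": [0,0,-0.42]},{"translation": [0,0,0],"rotation": [0,0,-0.54]},{"translation": [0,0,0],"rotation": [0,0,-0.66]},{"translation": [0,0,0],"rotation": [0,0,-0.78]},{"translation": [0,0,0],"rotation": [0,0,-0.86]},{"translation": [0,0,0],"rotation": [0,0,-0.91]},{"translation": [0,0,0],"rotation": [0,0,-0.91]}])

```text
t: 11.18
eef_pos: [0.5644, 0.1559, 0.1265]
ee_rot: [-3.141, 0.0, 3.102]
force: [-0.9, -2.4, 1.7]
width: 0.014
gripper_force: 20.0
```

```bash
python3 - <<'E'
from h import *
s=get_state();print(s['t'],s['moment'],s['width'],np.degrees(s['ee_rot'][2]),s['force'],s['eef_pos'])
E
```

```text
11.1833 [-1.14419671  0.26994533 -0.09049106] 0.01401271912752836 177.7292855941019 [-0.92157339 -2.42821349  1.69968817] [0.56439551 0.15585083 0.12650215]
```

Emit:
apply_moves(steps=[{"translation": [0,0,0],"rotation": [0,0,0]},{"translation": [0,0,0],"rotation": [0,0,0]},{"translation": [0,0,0],"rotation": [0,0,0]},{"translation": [0,0,0],"rotation": [0,0,0]},{"translation": [0,0,0],"rotation": [0,0,0]},{"translation": [0,0,0],"rotation": [0,0,0]},{"translation": [0,0,0],"rotation": [0,0,0]},{"translation": [0,0,0],"rotation": [0,0,0]},{"translation": [0,0,0],"rotation": [0,0,0]},{"translation": [0,0,0],"rotation": [0,0,0]}], jaw=-0.2)

```text
t: 12.02
eef_pos: [0.5642, 0.1565, 0.1266]
ee_rot: [-3.142, -0.0, 3.103]
force: [0.6, -0.3, 0.3]
width: 0.0527
gripper_force: 0.0
```

Emit:
apply_moves(steps=[{"translation": [0,0,0.05],"rotation": [0,0,0]},{"translation": [0,0,0.1],"rotation": [0,0,0]},{"translation": [0,0,0.15],"rotation": [0,0,0]},{"translation": [0,0,0.2],"rotation": [0,0,0]},{"translation": [0,0,0.26],"rotation": [0,0,0]},{"translation": [0,0,0.32],"rotation": [0,0,0]},{"translation": [0,0,0.36],"rotation": [0,0,0]},{"translation": [0,0,0.4],"rotation": [0,0,0]},{"translation": [0,0,0.4],"rotation": [0,0,0]},{"translation": [0,0,0.4],"rotation": [0,0,0]}])

```text
t: 12.85
eef_pos: [0.5642, 0.1566, 0.2266]
ee_rot: [3.141, 0.0, 3.103]
force: [0.6, -0.3, -0.4]
width: 0.0527
gripper_force: 0.0
```

```bash
python3 - <<'E'
from h import *
s=get_state();print(s['t'],s['eef_pos'],s['width'])
c=camera_model('wrist');im=grab_frame('wrist');np.save('c3.npy',c,allow_pickle=True)
cv2.imwrite('pics/w4.png',cv2.resize(im,(800,600),interpolation=cv2.INTER_CUBIC))
E
```

```text
12.85 [0.56415734 0.15659083 0.226614  ] 0.052696651105945284
```

View pics/w4.png

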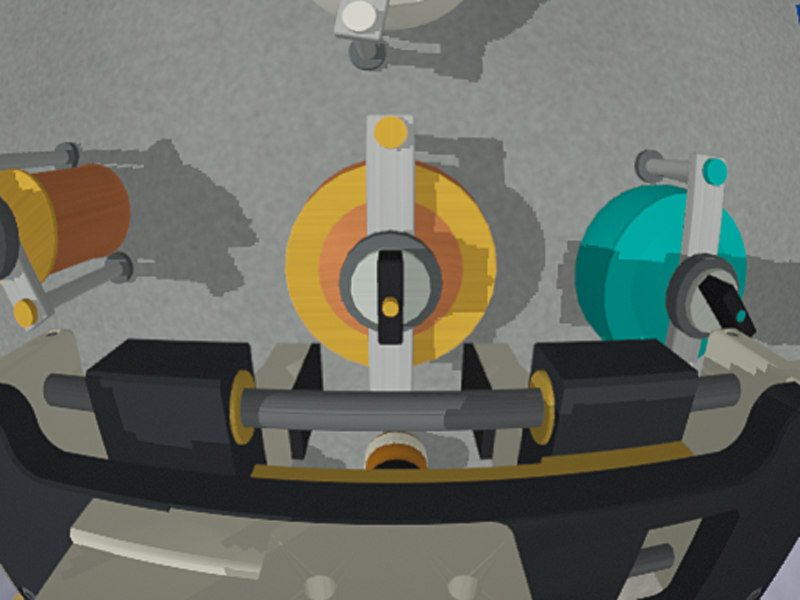

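The wrist view shows the wing at (390,297) in line with the bar, between the cap at (390,132) and the bar's near end at (391,385). The stud stands proud at (390,307). I'll measure the angles as a last check.

```bash
python3 - <<'E'
from h import *
c=np.load('c3.npy',allow_pickle=True).item();im=cv2.imread('pics/w4.png');g=cv2.cvtColor(im,cv2.COLOR_BGR2GRAY).astype(float);h=cv2.cvtColor(im,cv2.COLOR_BGR2HSV)
def line(rows,z,mask):
  P=[]
  for y in rows:
    x=np.where(mask[y,355:430])[0]+355
    a,b=wray((x.min()-.5,y),z,c),wray((x.max()+.5,y),z,c);P.append((a+b)/2)
  P=np.array(P);k=np.polyfit(P[:,0],P[:,1],1);return np.degrees(np.arctan(k[0])),k[1]+.564*k[0],np.std(P[:,1]-np.polyval(k,P[:,0]))
bar=(h[...,1]<18)&(g>120)
print('bar',line(list(range(152,172))+list(range(340,388)),.097,bar))
print('wing',line(range(270,296),.151,g<45), 'wing2',line(range(320,338),.151,g<45))
print('cap-mid bar',[ (lambda d:np.degrees(np.arctan(d[1]/d[0])))(wray((390.5,132),.1,c)-wray((390.5,388),.097,c))])
E
```

```text
bar (np.float64(-1.9970246732894996), np.float64(0.15719212701063112), np.float64(0.0010381713925785082))
wing (np.float64(-0.7947277668072293), np.float64(0.15719578387656374), np.float64(7.829835376692578e-05)) wing2 (np.float64(-2.7075025653373532), np.float64(0.15695867132600366), np.float64(0.00012459965856397956))
cap-mid bar [np.float64(-2.235474029443168)]
```

```bash
python3 -c "
from station import *
print(job_done())"
```

```text
the job is handed in; nothing more can be done
None
```

I turned the pot's knob back until the stud popped up, then forward until its wings lay in line with the bridge bar (within about 1° by camera). I let go with the gripper clear, touched nothing else, and handed the job in at about 13 s.

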